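Point-and-check the workpiece and driver, then sign off

TASK

Do the pointing check before the screwing job: with the fingertips, point from just above (two or three centimetres, not touching) at the middle of the dark brown wooden offcut and stay there for at least a second, then point in the same way at the middle of the red screwdriver's handle for at least a second, then press the green button on the check-off box fully down, let it come up again and move clear. Do not grasp, touch or shift any offcut, tool or other thing on the bench, do not press the red button, and do not bring the fingertips down over the light brown offcut or the blue screwdriver's handle.

Things in the scene. Friction and masses are not known exactly. Their poses are not given: they have to be found in the camera images.
- dark_offcut: dark brown wooden offcut lying flat on the bench, 45 x 160 x 20 mm, loose; first thing to point at. Origin at the centre of its underside, y along its length, z up
- dark_middle (a point): centre of the top face of the dark offcut, 20 mm above the bench
- light_offcut: light honey-brown wooden offcut lying flat, 38 x 130 x 12 mm, loose; the wrong piece. It and the dark one lie to the robot's left of the screwdrivers, one nearer the robot than the other, and may have changed places. Origin at the centre of its underside, y along its length, z up
- light_middle (a point): centre of the top face of the light offcut, 12 mm above the bench
- red_screwdriver: screwdriver with a red handle lying on the bench, 208 mm long, loose. Origin on the bench under the middle of its length; its y axis runs along it, from the blade towards the handle; the handle, 29 mm thick, fills y = 4 to 104 mm
- red_handle (a point): middle of the red handle, on its axis, 14.5 mm above the bench (the handle's top is 29 mm above the bench); second thing to point at
- blue_screwdriver: the same screwdriver with a blue handle, loose; the wrong one. The two lie roughly side by side and may have changed places. Origin and axes as for the red one
- blue_handle (a point): middle of the blue handle, on its axis, 14.5 mm above the bench
- check_box: check-off box: low grey metal box with an aluminium top plate, 130 x 75 x 34 mm, fixed to the bench to the robot's right. Origin at the centre of its underside; x runs along its length from the green button to the red one, z up. The buttons stand 68 mm apart in black round collars 46 mm across whose tops are 46 mm above the bench
- green_button_top (a point): centre of the top face of the green button (the end nearer the robot), 30 mm across, 56 mm above the bench when up; moves down with it
- green_button (a joint): travel of the green button in m: 0 up, 0.006 fully down; a spring of about 1.5 N at first and 5 N fully down returns it
- red_button_top (a point): centre of the top face of the red button (the end away from the robot), same size; not to be pressed
- red_button (a joint): travel of the red button in m: 0 up, 0.006 fully down
- tape_measure: white and black tape measure standing to the left of the offcuts, in front of the sander, 36 x 76 x 70 mm, loose bystander. Origin at the centre of its underside
- moisture_meter: black hand-held meter lying behind the offcuts, 125 x 62 x 22 mm, loose bystander. Origin at the centre of its underside

How it is judged:
By the outcome, as a careful person would: the job done as asked, in the order asked, and still so for the second after the job is handed in, with the robot touching nothing.
It also fails if it takes over 58 s, if anything falls off the work surface, if the arm or the gripper's body presses on something with over 40 N, if the wrist force passes 120 N, or if a joint passes its speed limit or range.

ROBOT

A 6-joint arm with a two-finger parallel gripper is mounted at the origin on a cart in front of the work surface, level with it; the furniture and walls round the work are solid. World frame = base frame: x ahead of the robot, y to its left, z up, the work surface at z = 0. Lengths are in m, angles in rad, forces in N, time in s.
With the tool pointing down it reaches from about 0.325 to 0.9 m from the base axis. Payload 6.1 kg.
Tool frame: the origin (TCP) lies on the centre line of the jaws, within the pads' length; the fingertips stand 14 mm ahead of it and the grasp point (between the pads) lies 5 mm behind it (arm.finger_overhang is the distance from the TCP to the fingertips, in m); z points along the fingers, y is the line along which they close (so a half turn about z gives the same grasp; the last joint's range is limited). The gripper opens to 87 mm and grips with 3 to 60 N. Pads are 19 mm wide; open, the fingers measure 117 mm over their backs; the gripper's body (75 mm by 190 mm) begins 51 mm behind the grasp point.
Start: joints at [-1.412, 0.22, 1.526, -0, 1.395, -0.126], TCP at [0.176, -0.6, 0.237] pointing down, gripper open.
Joint ranges: [-2.98, 2.98], [-0.91, 2.08], [0.09, 2.57], [-1.24, 4.39], [0.2, 2.65], [-2.68, 2.68]. Speed limits (rad/s): [2.57, 2.57, 3.01, 3.14, 3.14, 3.14].

INTERFACE

Orientations are given as a unit quaternion [x, y, z, w].
In Python, from rig import status, cams, workorder, spotter, arm gives the robot as it stands. The module is installed in compiled form; this text tells all that it offers.
- The arm moves only by the tool drive_tool, never from a script. Its argument "moves" is a list of rows, each an object with "offset": the shift along the world's x, y, z in m, a list of three; "rotation": the turn, a rotation vector about the world's x, y, z in degrees, a list of three; "hand": the finger opening in m, from 0 to 0.087. In form: [{"offset": [x, y, z], "rotation": [ax, ay, az], "hand": hand}, ...]. A call has 1 to 5 rows; each row is the pose to reach, as a shift and turn from the pose commanded when the call began; what a row does not reach only later rows make up. A row lasts 1/10 s, in which the tool goes at most 50 mm and 8.59 degrees, less where a joint would pass 70% of its speed; a pose out of reach is approached as far as the arm can. A call with a gripper value outside its range is refused whole. The fingers move at their own pace and stop on an object; "squeeze" is the grip in N (left out, the last holds). Time passes only in rows, so rows that repeat a pose let the fingers close. It gives the time, the measured TCP pose, the force and the opening at its end, in the units of the state.
- status.sense(): the state, without advancing time (a new reading comes with each control period).
- cams.snapshot(name): name is "scene" or "top" or "wrist"; returns the picture (420x560x3 uint8, red, green, blue); there is no depth.
- cams.calibration(name): a dict with "intrinsics" (3x3 intrinsics, pixels), "world_from_camera" (4x4, takes a point from camera to world coordinates). Camera axes: x right, y up, looking along -z (the intrinsics and any distortion apply to the point x, -y, -z); pixel columns grow to the right and rows downward; lengths in m; the calibration is good to about 2 mm. A picture is of the moment at which its call begins: read the wrist's pose just before it. calibration takes no time and is no camera call; for the wrist camera it gives the pose at the moment of the call.
- workorder.close_job(): hands the job in, once; it reports no verdict.
Trained networks look in the newest picture that a camera, given by its name, has taken for a name from the list of things; names that differ only in an ending like _2 or _b are one class to them, and where a whole thing is asked for, a point or a joint stands for the part that bears it (a point fixed in the world has none). Each returns a list of dicts, best first, with "confidence" (0 to 1); they miss things now and then, are a little off and sometimes report something else, mostly with a low value. They report only what shows in the picture. A call takes as long as a camera call.
- spotter.find_in(name, camera): "uv" ([column, row] in pixels, amid what is visible of it).
- spotter.cut_out(name, camera): "mask" (420x560 bool, what is visible of it) and "uv" ([column, row] in pixels, amid what is visible of it).
- spotter.pinpoint(name, camera): "uv" ([column, row] in pixels: a listed point, or the origin of a listed thing).
The state is a dict: "time": time; "q": joint angles; "qvel": joint speeds; "joint_torque": joint torques, N m; "position": TCP position; "tool_rot": TCP orientation; "force": force on the tool from outside, world axes, zero at the start; "ft_torque": the same for the moment, N m; "gripper_width": finger opening in m.
Only numpy, scipy, OpenCV 4.12 (cv2) and the standard library are available. Lean on these libraries where they do the work, as an engineer would, in place of code of your own. Each camera call takes 0.05 s, during which the arm holds its last target. There are 200 camera calls.

## Working session

There is one attempt and no reset: what is moved stays moved. The work goes in short steps, Python scripts to look and compute and a tool call to move; the robot and the scene stay as the last step left them, time stands still between calls to the robot, and variables do not carry over. Pictures are saved under pics/ and viewed, on a budget of 10 in all, crops included, one or two more only if the job needs it, and the job is handed in when it is done.

Besides the shell and the picture viewer there is one more tool, called after ">>>" in YAML: its name, and indented under it one key for each argument. drive_tool: Moves the arm, as the interface text tells. Its arguments: {"type":"object","properties":{"moves":{"type":"array"},"squeeze":{"type":"number"}},"required":["moves"]}

```bash
mkdir -p pics; cat > h.py <<'E'
import numpy as np, cv2
from rig import status, cams, workorder, spotter, arm
def ray(cam,uv,z,cal=None):
    c=cal or cams.calibration(cam); K=np.array(c["intrinsics"]); T=np.array(c["world_from_camera"])
    d=np.linalg.inv(K)@[uv[0],uv[1],1]; d=T[:3,:3]@[d[0],-d[1],-d[2]]; o=T[:3,3]
    return o+d*(z-o[2])/d[2]
def save(n,im): cv2.imwrite(f"pics/{n}.png",im[:,:,::-1])
Z=dict(dark_middle=.02,light_middle=.012,red_handle=.0145,blue_handle=.0145,green_button_top=.056,red_button_top=.056,tape_measure=0,moisture_meter=0)
E
python3 - <<'E'
from h import *
np.set_printoptions(precision=4,suppress=True)
s=status.sense(); print(s["time"],s["position"],s["tool_rot"],s["force"],s["gripper_width"],arm.finger_overhang)
ims=[]
for c in("top","scene"):
    im=cams.snapshot(c); save(c+"0",im)
    print(c,cams.calibration(c).keys(), np.array(cams.calibration(c)["world_from_camera"])[:3,3])
    for n,z in Z.items():
        for r in spotter.pinpoint(n,c)[:2]: print(n,np.round(r["uv"],1),round(r["confidence"],2),ray(c,r["uv"],z))
print(status.sense()["time"])
E
```

```text
0.0 [ 0.1755 -0.5992  0.2354] [ 0.9899  0.1419 -0.     -0.001 ] [-0.4252 -0.1739  0.2861] 0.08716894135705579 0.014
top dict_keys(['intrinsics', 'world_from_camera']) [0.3206 0.053  1.7333]
dark_middle [246.1 208. ] 0.63 [0.5401 0.1464 0.02  ]
light_middle [233.6 238.2] 0.83 [0.4434 0.1855 0.012 ]
red_handle [315.4 242. ] 0.78 [ 0.4326 -0.0765  0.0145]
blue_handle [317.4 195.6] 0.62 [ 0.5829 -0.0833  0.0145]
green_button_top [416.6 244.2] 0.55 [ 0.425  -0.3902  0.056 ]
red_button_top [243.  173.8] 0.62 [0.6446 0.1557 0.056 ]
red_button_top [408.7 219.7] 0.45 [ 0.5019 -0.3673  0.056 ]
tape_measure [148.5 247.1] 0.77 [0.4139 0.4589 0.    ]
moisture_meter [244.8 174.2] 0.92 [0.6542 0.1532 0.    ]
scene dict_keys(['intrinsics', 'world_from_camera']) [-0.4413  0.6436  0.743 ]
dark_middle [263.8 236. ] 0.67 [0.546  0.1447 0.02  ]
light_middle [264.8 263.3] 0.72 [0.446  0.1938 0.012 ]
red_handle [348.4 236.4] 0.76 [ 0.4411 -0.0571  0.0145]
blue_handle [324.6 209.4] 0.63 [ 0.5935 -0.0811  0.0145]
blue_handle [266.7 259.8] 0.16 [0.4537 0.1845 0.0145]
tape_measure [167.7 307.5] 0.57 [ 0.4195  0.4507 -0.    ]
tape_measure [261.8 242. ] 0.54 [0.5498 0.1491 0.    ]
moisture_meter [242.  227.6] 0.97 [0.6413 0.1645 0.    ]
0.9
```

View pics/top0.png

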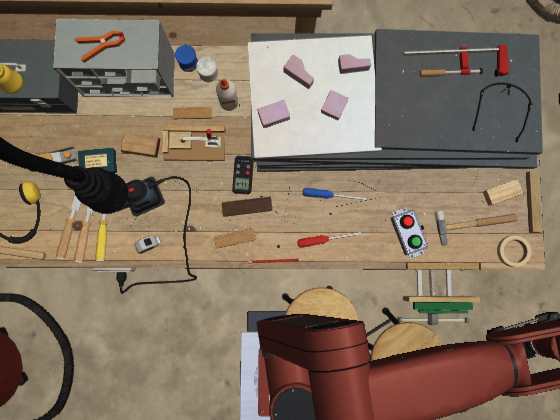

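View pics/scene0.png

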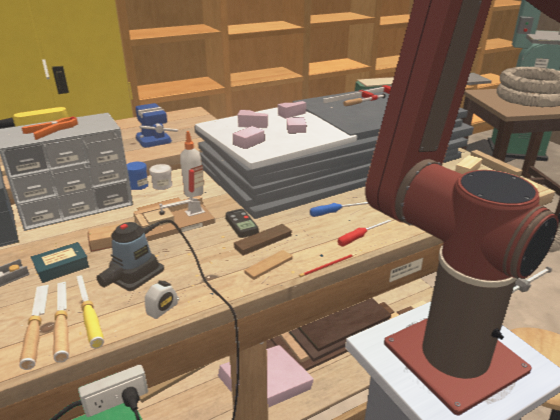

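The top view shows the dark offcut at (246,206), the light one nearer at (235,238), the red handle at (312,240) with the blue one farther at (318,193), and the green button at (415,242) with red at (408,221). The scene view agrees, at dark (263,238) and red (350,236). So I'm heading high towards the dark piece with the fingers closed.

>>> drive_tool:
  moves:
    - {"offset":[0.02,0.04,0.005],"rotation":[0,0,0],"hand":0}
    - {"offset":[0.04,0.08,0.01],"rotation":[0,0,0],"hand":0}
    - {"offset":[0.06,0.12,0.015],"rotation":[0,0,0],"hand":0}
    - {"offset":[0.08,0.16,0.02],"rotation":[0,0,0],"hand":0}
    - {"offset":[0.1,0.2,0.02],"rotation":[0,0,0],"hand":0}
  squeeze: 5

```text
time: 1.4
position: [0.2763, -0.3986, 0.2575]
tool_rot: [0.99, 0.142, 0.0, 0.001]
force: [0.9, 0.3, 0.5]
gripper_width: 0.055
```

>>> drive_tool:
  moves:
    - {"offset":[0.02,0.04,0],"rotation":[0,0,0],"hand":0}
    - {"offset":[0.04,0.08,0],"rotation":[0,0,0],"hand":0}
    - {"offset":[0.06,0.12,0],"rotation":[0,0,0],"hand":0}
    - {"offset":[0.08,0.16,0],"rotation":[0,0,0],"hand":0}
    - {"offset":[0.1,0.2,0],"rotation":[0,0,0],"hand":0}

```text
time: 1.9
position: [0.3761, -0.1982, 0.2569]
tool_rot: [0.99, 0.142, 0.0, 0.0]
force: [1.5, 0.2, 0.3]
gripper_width: 0.0149
```

>>> drive_tool:
  moves:
    - {"offset":[0.02,0.04,0],"rotation":[0,0,0],"hand":0}
    - {"offset":[0.04,0.08,0],"rotation":[0,0,0],"hand":0}
    - {"offset":[0.06,0.12,0],"rotation":[0,0,0],"hand":0}
    - {"offset":[0.08,0.16,0],"rotation":[0,0,0],"hand":0}
    - {"offset":[0.1,0.2,0],"rotation":[0,0,0],"hand":0}

```text
time: 2.4
position: [0.4762, 0.0021, 0.2569]
tool_rot: [0.99, 0.142, 0.001, 0.0]
force: [0.1, 0.3, 1.0]
gripper_width: 0.0002
```

```bash
python3 - <<'E'
from h import *
np.set_printoptions(precision=4,suppress=True)
for c in("wrist","top"):
    cal=cams.calibration(c); im=cams.snapshot(c); save(c+"1",im)
    for n in("dark_middle","light_middle","red_handle","blue_handle"):
        for r in spotter.pinpoint(n,c)[:1]: print(c,n,np.round(r["uv"],1),round(r["confidence"],2),ray(c,r["uv"],Z[n],cal))
        for r in spotter.cut_out(n,c)[:1]: print("   mask",r["mask"].sum(),np.round(r["uv"],1),round(r["confidence"],2),
            [ray(c,p,Z[n],cal)[:2].round(4).tolist() for p in cv2.boxPoints(cv2.minAreaRect(np.argwhere(r["mask"])[:,::-1].astype(np.float32)))])
print(status.sense()["position"])
E
```

```text
wrist dark_middle [163.4  80. ] 0.56 [0.5485 0.1452 0.02  ]
   mask 7855 [164.6  80.4] 0.57 [[0.5149, 0.2273], [0.5611, 0.2267], [0.583, 0.0647], [0.5367, 0.0603]]
wrist light_middle [109.4 167.7] 0.68 [0.4453 0.1851 0.012 ]
   mask 4419 [113.1 164.3] 0.73 [[0.4123, 0.2448], [0.4522, 0.2482], [0.4832, 0.1198], [0.4439, 0.1132]]
wrist red_handle [333.  239.1] 0.69 [ 0.4374 -0.0695  0.0145]
   mask 1636 [332.  236.6] 0.74 [[0.4167, -0.0226], [0.4419, -0.016], [0.4906, -0.2082], [0.466, -0.2178]]
wrist blue_handle [396.2 105.3] 0.81 [ 0.5918 -0.0865  0.0145]
top dark_middle [248.  206.7] 0.74 [0.5443 0.1403 0.02  ]
   mask 688 [244.2 205.5] 0.73 [[0.5589, 0.2267], [0.579, 0.0707], [0.5327, 0.0648], [0.5128, 0.2203]]
top light_middle [233.3 237.3] 0.6 [0.4462 0.1865 0.012 ]
   mask 456 [232.8 240.2] 0.9 [[0.4491, 0.2491], [0.4778, 0.1244], [0.4408, 0.1158], [0.4122, 0.2402]]
top red_handle [314.2 239.1] 0.77 [ 0.4419 -0.0726  0.0145]
   mask 152 [308.4 240.5] 0.72 [[0.4411, -0.017], [0.4624, -0.1201], [0.4359, -0.1252], [0.4147, -0.0224]]
   mask 66 [345.  199.7] 0.6 [[0.582, -0.1296], [0.592, -0.1307], [0.5819, -0.2353], [0.5718, -0.2341]]
[0.4756 0.0001 0.2566]
```

View pics/wrist1.png

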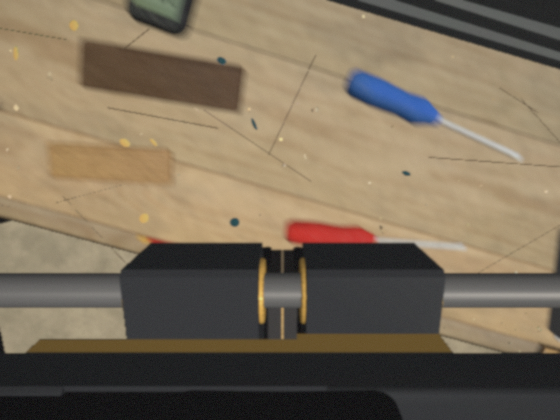

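The wrist view shows the dark piece at (163,78), the light at (110,163), red handle at (332,235) and blue at (395,98), matching the top view. That gives dark middle ≈ (0.548, 0.145) and red handle middle ≈ (0.440, −0.069).

>>> drive_tool:
  moves:
    - {"offset":[0.018,0.036,0],"rotation":[0,0,0],"hand":0}
    - {"offset":[0.036,0.072,0],"rotation":[0,0,0],"hand":0}
    - {"offset":[0.054,0.108,0],"rotation":[0,0,0],"hand":0}
    - {"offset":[0.072,0.144,0],"rotation":[0,0,0],"hand":0}
    - {"offset":[0.072,0.144,-0.03],"rotation":[0,0,0],"hand":0}

```text
time: 3.8
position: [0.5518, 0.1486, 0.2308]
tool_rot: [0.99, 0.144, 0.005, -0.001]
force: [1.1, -1.6, 0.3]
gripper_width: 0.0004
```

>>> drive_tool:
  moves:
    - {"offset":[0,0,-0.04],"rotation":[0,0,0],"hand":0}
    - {"offset":[0,0,-0.08],"rotation":[0,0,0],"hand":0}
    - {"offset":[0,0,-0.12],"rotation":[0,0,0],"hand":0}
    - {"offset":[0,0,-0.135],"rotation":[0,0,0],"hand":0}
    - {"offset":[0,0,-0.14],"rotation":[0,0,0],"hand":0}

```text
time: 4.3
position: [0.5462, 0.144, 0.0846]
tool_rot: [0.99, 0.142, -0.002, -0.0]
force: [0.4, -0.5, -0.3]
gripper_width: 0.0005
```

>>> drive_tool:
  moves:
    - {"offset":[0.001,0.001,-0.015],"rotation":[0,0,0],"hand":0}
    - {"offset":[0.001,0.001,-0.025],"rotation":[0,0,0],"hand":0}
    - {"offset":[0.001,0.001,-0.025],"rotation":[0,0,0],"hand":0}

```text
time: 4.6
position: [0.5483, 0.1451, 0.0609]
tool_rot: [0.99, 0.142, -0.0, -0.0]
force: [-0.7, 0.6, -0.5]
gripper_width: 0.0008
```

```bash
python3 - <<'E'
from h import *
np.set_printoptions(precision=4,suppress=True)
s=status.sense(); print(s["position"],s["force"])
a=cams.snapshot("wrist"); b=cams.snapshot("scene")
cv2.imwrite("pics/m2.png",np.hstack([a[:,:,::-1][:,80:480],cv2.resize(b[190:330,180:380],(400,280))[:,:,::-1].copy() if 0 else cv2.copyMakeBorder(cv2.resize(b[180:320,170:370],(400,280))[:,:,::-1],0,140,0,0,cv2.BORDER_CONSTANT)]))
E
```

```text
[0.5483 0.1451 0.0609] [-0.6832  0.5544 -0.4627]
```

View pics/m2.png

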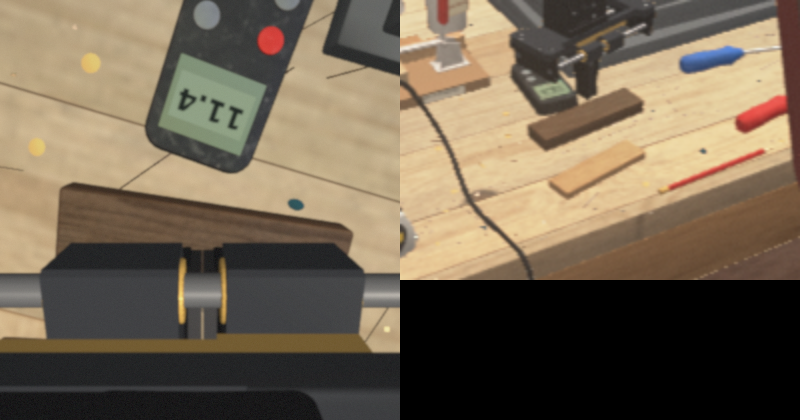

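The picture shows the closed fingers (column 203) midway along the dark piece (columns 60–350), with the tips about 27 mm above it. Holding there.

>>> drive_tool:
  moves:
    - {"offset":[0,0,-0.002],"rotation":[0,0,0],"hand":0}
    - {"offset":[0,0,-0.002],"rotation":[0,0,0],"hand":0}
    - {"offset":[0,0,-0.002],"rotation":[0,0,0],"hand":0}
    - {"offset":[0,0,-0.002],"rotation":[0,0,0],"hand":0}
    - {"offset":[0,0,-0.002],"rotation":[0,0,0],"hand":0}

```text
time: 5.2
position: [0.5487, 0.1452, 0.0597]
tool_rot: [0.99, 0.142, 0.0, -0.0]
force: [-1.3, 0.4, 0.8]
gripper_width: 0.0005
```

>>> drive_tool:
  moves:
    - {"offset":[0,0,0],"rotation":[0,0,0],"hand":0}
    - {"offset":[0,0,0],"rotation":[0,0,0],"hand":0}
    - {"offset":[0,0,0],"rotation":[0,0,0],"hand":0}
    - {"offset":[0,0,0],"rotation":[0,0,0],"hand":0}
    - {"offset":[0,0,0],"rotation":[0,0,0],"hand":0}

```text
time: 5.7
position: [0.5486, 0.1452, 0.0595]
tool_rot: [0.99, 0.142, 0.0, -0.0]
force: [-0.0, -0.4, 0.4]
gripper_width: 0.0005
```

>>> drive_tool:
  moves:
    - {"offset":[0,0,0],"rotation":[0,0,0],"hand":0}
    - {"offset":[0,0,0],"rotation":[0,0,0],"hand":0}
    - {"offset":[0,0,0],"rotation":[0,0,0],"hand":0}
    - {"offset":[0,0,0],"rotation":[0,0,0],"hand":0}
    - {"offset":[0,0,0],"rotation":[0,0,0],"hand":0}

```text
time: 6.2
position: [0.5486, 0.1452, 0.0595]
tool_rot: [0.99, 0.142, -0.0, -0.0]
force: [0.5, -0.3, 0.9]
gripper_width: 0.0002
```

>>> drive_tool:
  moves:
    - {"offset":[0,0,0.04],"rotation":[0,0,0],"hand":0}
    - {"offset":[0,0,0.085],"rotation":[0,0,0],"hand":0}
    - {"offset":[0,0,0.13],"rotation":[0,0,0],"hand":0}
    - {"offset":[-0.02,-0.04,0.13],"rotation":[0,0,0],"hand":0}
    - {"offset":[-0.04,-0.08,0.13],"rotation":[0,0,0],"hand":0}

```text
time: 6.7
position: [0.5097, 0.065, 0.192]
tool_rot: [0.99, 0.143, 0.002, 0.001]
force: [0.4, 0.0, -0.4]
gripper_width: 0.0002
```

>>> drive_tool:
  moves:
    - {"offset":[-0.02,-0.04,0],"rotation":[0,0,0],"hand":0}
    - {"offset":[-0.04,-0.08,0],"rotation":[0,0,0],"hand":0}
    - {"offset":[-0.06,-0.12,0],"rotation":[0,0,0],"hand":0}
    - {"offset":[-0.068,-0.134,0],"rotation":[0,0,0],"hand":0}
    - {"offset":[-0.068,-0.134,0],"rotation":[0,0,0],"hand":0}

```text
time: 7.2
position: [0.4398, -0.0706, 0.1897]
tool_rot: [0.99, 0.14, 0.0, 0.0]
force: [0.1, -0.0, 0.4]
gripper_width: 0.0003
```

>>> drive_tool:
  moves:
    - {"offset":[0,0.001,-0.04],"rotation":[0,0,0],"hand":0}
    - {"offset":[0,0.001,-0.08],"rotation":[0,0,0],"hand":0}
    - {"offset":[0,0.001,-0.105],"rotation":[0,0,0],"hand":0}
    - {"offset":[0,0.001,-0.12],"rotation":[0,0,0],"hand":0}
    - {"offset":[0,0.001,-0.12],"rotation":[0,0,0],"hand":0}

```text
time: 7.7
position: [0.4389, -0.0663, 0.0671]
tool_rot: [0.99, 0.142, -0.002, -0.001]
force: [-1.0, -0.6, -0.2]
gripper_width: 0.0001
```

```bash
python3 - <<'E'
from h import *
s=status.sense(); print(s["position"],s["force"])
a=cams.snapshot("wrist"); b=cams.snapshot("scene")
print(spotter.pinpoint("red_handle","wrist")[:1])
cv2.imwrite("pics/m3.png",np.hstack([a[:,:,::-1][:,80:480],cv2.copyMakeBorder(cv2.resize(b[150:290,270:470],(400,280))[:,:,::-1],0,140,0,0,cv2.BORDER_CONSTANT)]))
E
```

```text
[ 0.43887039 -0.06630085  0.06712309] [-0.99992279 -0.62604318 -0.24482407]
[{'uv': [286.9, 244.9], 'confidence': 0.66}]
```

View pics/m3.png

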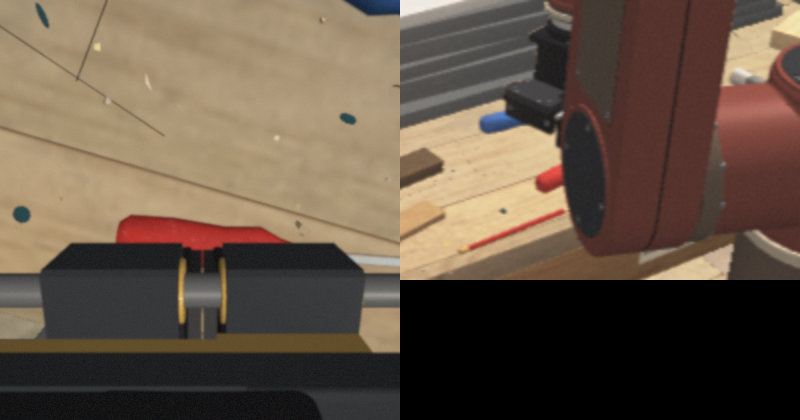

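The fingers (column 203) sit at the middle of the red handle (columns 117–290), with the tips about 24 mm above it. Holding, then going high towards the box.

>>> drive_tool:
  moves:
    - {"offset":[0.002,-0.002,0],"rotation":[0,0,0],"hand":0}
    - {"offset":[0.002,-0.002,0],"rotation":[0,0,0],"hand":0}
    - {"offset":[0.002,-0.002,0],"rotation":[0,0,0],"hand":0}
    - {"offset":[0.002,-0.002,0],"rotation":[0,0,0],"hand":0}
    - {"offset":[0.002,-0.002,0],"rotation":[0,0,0],"hand":0}

```text
time: 8.35
position: [0.4427, -0.0699, 0.0697]
tool_rot: [0.99, 0.142, 0.0, 0.0]
force: [-0.2, 0.7, -0.0]
gripper_width: 0.0004
```

>>> drive_tool:
  moves:
    - {"offset":[0,0,0],"rotation":[0,0,0],"hand":0}
    - {"offset":[0,0,0],"rotation":[0,0,0],"hand":0}
    - {"offset":[0,0,0],"rotation":[0,0,0],"hand":0}
    - {"offset":[0,0,0],"rotation":[0,0,0],"hand":0}
    - {"offset":[0,0,0],"rotation":[0,0,0],"hand":0}

```text
time: 8.85
position: [0.4426, -0.0698, 0.0695]
tool_rot: [0.99, 0.142, -0.0, -0.0]
force: [0.5, 0.1, 0.2]
gripper_width: 0.0005
```

>>> drive_tool:
  moves:
    - {"offset":[0,0,0],"rotation":[0,0,0],"hand":0}
    - {"offset":[0,0,0],"rotation":[0,0,0],"hand":0}
    - {"offset":[0,0,0],"rotation":[0,0,0],"hand":0}
    - {"offset":[0,0,0],"rotation":[0,0,0],"hand":0}
    - {"offset":[0,0,0],"rotation":[0,0,0],"hand":0}

```text
time: 9.35
position: [0.4426, -0.0698, 0.0696]
tool_rot: [0.99, 0.142, 0.0, 0.0]
force: [0.3, 0.2, -0.6]
gripper_width: 0.0006
```

>>> drive_tool:
  moves:
    - {"offset":[0,0,0.04],"rotation":[0,0,0],"hand":0}
    - {"offset":[0,0,0.085],"rotation":[0,0,0],"hand":0}
    - {"offset":[0,0,0.13],"rotation":[0,0,0],"hand":0}
    - {"offset":[-0.01,-0.04,0.15],"rotation":[0,0,0],"hand":0}
    - {"offset":[-0.02,-0.08,0.16],"rotation":[0,0,0],"hand":0}

```text
time: 9.85
position: [0.4239, -0.1506, 0.233]
tool_rot: [0.99, 0.144, 0.002, 0.002]
force: [1.4, -0.4, -0.4]
gripper_width: 0.0006
```

>>> drive_tool:
  moves:
    - {"offset":[-0.01,-0.04,0],"rotation":[0,0,0],"hand":0}
    - {"offset":[-0.02,-0.08,0],"rotation":[0,0,0],"hand":0}
    - {"offset":[-0.03,-0.12,0],"rotation":[0,0,0],"hand":0}
    - {"offset":[-0.04,-0.16,0],"rotation":[0,0,0],"hand":0}
    - {"offset":[-0.04,-0.18,0],"rotation":[0,0,0],"hand":0}

```text
time: 10.35
position: [0.3812, -0.3327, 0.2296]
tool_rot: [0.99, 0.141, -0.0, 0.0]
force: [0.4, -0.8, -0.0]
gripper_width: 0.0006
```

```bash
python3 - <<'E'
from h import *
np.set_printoptions(precision=4,suppress=True)
print(status.sense()["position"])
for c in("wrist","top"):
    cal=cams.calibration(c); im=cams.snapshot(c); save(c+"4",im)
    for n in("green_button_top","red_button_top"):
        for r in spotter.pinpoint(n,c)[:2]: print(c,n,np.round(r["uv"],1),round(r["confidence"],2),ray(c,r["uv"],Z[n],cal))
    hsv=cv2.cvtColor(im,cv2.COLOR_RGB2HSV); m=cv2.inRange(hsv,(45,110,40),(85,255,255))
    k,_,st,ce=cv2.connectedComponentsWithStats(m)
    for i in range(1,k):
        if st[i,4]>40: print("  green",ce[i],st[i],ray(c,ce[i],.056,cal))
E
```

```text
[ 0.3812 -0.3327  0.2296]
wrist green_button_top [362.  160.5] 0.63 [ 0.4355 -0.3904  0.056 ]
wrist red_button_top [361.1  73.8] 0.9 [ 0.5025 -0.3662  0.056 ]
wrist red_button_top [91.4 62.2] 0.56 [ 0.4493 -0.151   0.056 ]
  green [362.3449 158.5959] [345 142  36  35 980] [ 0.4372 -0.3902  0.056 ]
top green_button_top [416.1 241.9] 0.51 [ 0.4322 -0.3889  0.056 ]
top green_button_top [244.3 207.7] 0.51 [0.5364 0.1501 0.056 ]
  green [453.9338 307.2715] [434 302  39  11 302] [ 0.2311 -0.5007  0.056 ]
```

View pics/wrist4.png

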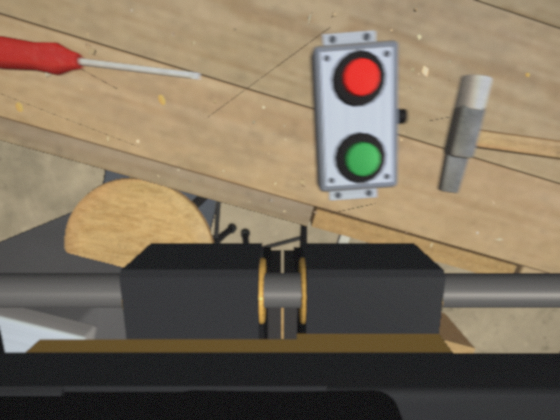

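The wrist view shows green at (362,159), red at (361,75), and the box axis roughly along the view. Green top is ≈ (0.437, −0.390), and the button spacing comes out at 71 mm against 68. Moving above it.

>>> drive_tool:
  moves:
    - {"offset":[0.028,-0.029,0],"rotation":[0,0,0],"hand":0}
    - {"offset":[0.056,-0.057,0],"rotation":[0,0,0],"hand":0}
    - {"offset":[0.056,-0.057,-0.04],"rotation":[0,0,0],"hand":0}
    - {"offset":[0.056,-0.057,-0.08],"rotation":[0,0,0],"hand":0}
    - {"offset":[0.056,-0.057,-0.11],"rotation":[0,0,0],"hand":0}

```text
time: 11.15
position: [0.4387, -0.3846, 0.1171]
tool_rot: [0.99, 0.143, -0.001, -0.001]
force: [0.6, 0.1, -0.8]
gripper_width: 0.0001
```

>>> drive_tool:
  moves:
    - {"offset":[0,0,-0.02],"rotation":[0,0,0],"hand":0}
    - {"offset":[0,0,-0.02],"rotation":[0,0,0],"hand":0}

```text
time: 11.35
position: [0.4373, -0.3832, 0.0959]
tool_rot: [0.99, 0.143, -0.002, -0.003]
force: [-0.7, 0.5, -0.5]
gripper_width: 0.0003
```

```bash
python3 - <<'E'
from h import *
s=status.sense(); print(s["position"],s["force"])
a=cams.snapshot("wrist"); b=cams.snapshot("top")
cv2.imwrite("pics/m5.png",np.hstack([a[:,:,::-1][:,80:480],cv2.copyMakeBorder(cv2.resize(b[180:300,340:500],(400,300))[:,:,::-1],0,120,0,0,cv2.BORDER_CONSTANT)]))
E
```

```text
[ 0.43725154 -0.38324445  0.0958657 ] [-0.72530882  0.49766669 -0.50260131]
```

View pics/m5.png

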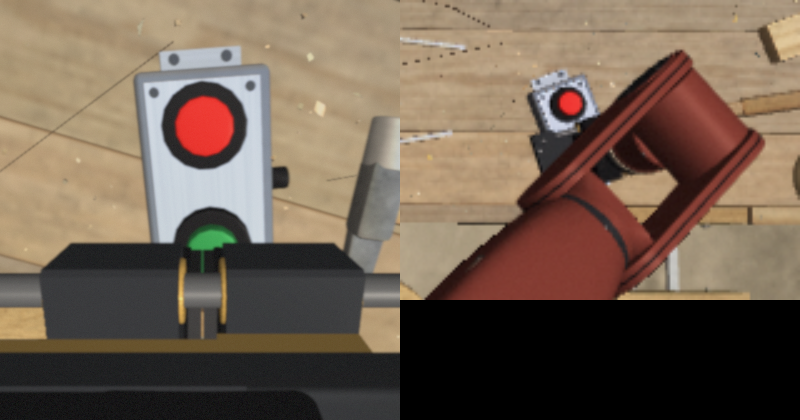

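Green is centred at column ≈212 against the fingers at 203, so the tool needs about 5 mm more in −y. That matches the measured pose.

>>> drive_tool:
  moves:
    - {"offset":[0,-0.002,-0.008],"rotation":[0,0,0],"hand":0}
    - {"offset":[0,-0.002,-0.008],"rotation":[0,0,0],"hand":0}
    - {"offset":[0,-0.002,-0.008],"rotation":[0,0,0],"hand":0}

```text
time: 11.75
position: [0.4389, -0.3892, 0.0924]
tool_rot: [0.99, 0.142, 0.0, 0.001]
force: [-0.3, -1.2, -0.6]
gripper_width: 0.0006
```

>>> drive_tool:
  moves:
    - {"offset":[-0.001,-0.001,-0.015],"rotation":[0,0,0],"hand":0}
    - {"offset":[-0.001,-0.001,-0.02],"rotation":[0,0,0],"hand":0}
    - {"offset":[-0.001,-0.001,-0.024],"rotation":[0,0,0],"hand":0}
    - {"offset":[-0.001,-0.001,-0.027],"rotation":[0,0,0],"hand":0}
    - {"offset":[-0.001,-0.001,-0.027],"rotation":[0,0,0],"hand":0}

```text
time: 12.25
position: [0.4372, -0.3896, 0.0646]
tool_rot: [0.99, 0.142, -0.0, -0.001]
force: [-2.8, 1.4, 5.8]
gripper_width: 0.0005
```

Contact is at 5.8 N, near the full-down force. I'm going slightly further to feel the stop.

>>> drive_tool:
  moves:
    - {"offset":[0,0,-0.0015],"rotation":[0,0,0],"hand":0}
    - {"offset":[0,0,-0.003],"rotation":[0,0,0],"hand":0}
    - {"offset":[0,0,-0.003],"rotation":[0,0,0],"hand":0}

```text
time: 12.55
position: [0.4375, -0.3898, 0.0641]
tool_rot: [0.99, 0.142, -0.0, -0.0]
force: [-7.9, 7.0, 21.7]
gripper_width: 0.0007
```

The hard stop is felt at 21.7 N with the tip at 50 mm, so the button is fully down. Releasing and moving clear.

>>> drive_tool:
  moves:
    - {"offset":[0,0,0.005],"rotation":[0,0,0],"hand":0}
    - {"offset":[0,0,0.02],"rotation":[0,0,0],"hand":0}
    - {"offset":[0,0,0.06],"rotation":[0,0,0],"hand":0}
    - {"offset":[0,0,0.1],"rotation":[0,0,0],"hand":0}
    - {"offset":[0,0,0.14],"rotation":[0,0,0],"hand":0}

```text
time: 13.05
position: [0.4376, -0.3897, 0.2034]
tool_rot: [0.99, 0.142, 0.0, 0.0]
force: [0.7, -0.5, 0.0]
gripper_width: 0.0003
```

>>> drive_tool:
  moves:
    - {"offset":[-0.03,-0.03,0.01],"rotation":[0,0,0],"hand":0}
    - {"offset":[-0.06,-0.06,0.02],"rotation":[0,0,0],"hand":0}
    - {"offset":[-0.09,-0.09,0.03],"rotation":[0,0,0],"hand":0}
    - {"offset":[-0.1,-0.1,0.03],"rotation":[0,0,0],"hand":0}
    - {"offset":[-0.1,-0.1,0.03],"rotation":[0,0,0],"hand":0}

```text
time: 13.55
position: [0.3363, -0.4913, 0.2321]
tool_rot: [0.99, 0.14, 0.0, 0.0]
force: [0.5, 1.5, -0.5]
gripper_width: 0.0008
```

>>> drive_tool:
  moves:
    - {"offset":[0,0,0],"rotation":[0,0,0],"hand":0}
    - {"offset":[0,0,0],"rotation":[0,0,0],"hand":0}
    - {"offset":[0,0,0],"rotation":[0,0,0],"hand":0}

```text
time: 13.85
position: [0.3387, -0.4886, 0.231]
tool_rot: [0.99, 0.143, -0.0, -0.001]
force: [-0.3, -0.6, -0.1]
gripper_width: 0.0005
```

```bash
python3 - <<'E'
from h import *
print(status.sense()["force"])
a=cv2.imread("pics/top0.png")[:,:,::-1]; b=cams.snapshot("top"); save("top6",b)
d=cv2.absdiff(a,b).max(2)[130:265,100:540]; print("changed px by column/40:",[(int((d[:,i:i+40]>40).sum())) for i in range(0,440,40)])
save("m6",cams.snapshot("wrist"))
E
```

```text
[-0.33999004 -0.5655878  -0.13613311]
changed px by column/40: [0, 0, 0, 0, 0, 0, 0, 0, 0, 331, 838]
```

View pics/m6.png

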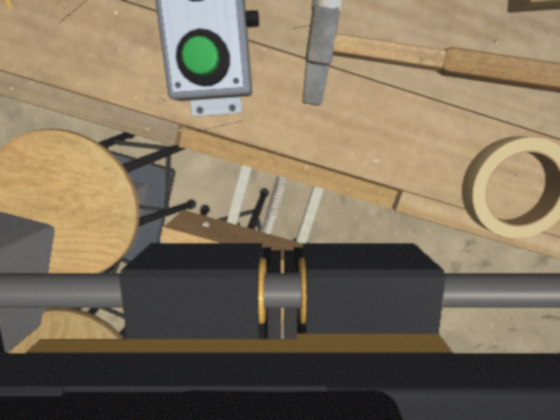

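The green button (203,55) is up again and the arm is clear. The top view is unchanged over the offcuts, screwdrivers and box. The only changes are at columns 460 and beyond, where the arm itself now shows.

```bash
python3 -c "
from h import *
print(workorder.close_job(), status.sense()['time'])"
```

```text
the job is handed in; nothing more can be done
the job is handed in; nothing more can be done
```

The pointing check is done in the order asked and handed in at about 14 s of the 58 s limit. The hand-in gives no verdict.

- **Dark offcut:** I held the closed fingertips about 25 mm above its middle for about 1.5 s.
- **Red screwdriver:** I then held them about 26 mm above the middle of the red handle for about 1.5 s.
- **Green button:** I pressed it to its hard stop, which I felt at about 22 N vertical with the fingertips 50 mm above the bench, then released it and moved clear.

**Last checks:**
- **Force:** the reading was back near zero after moving clear.
- **Wrist picture:** it showed the green button apparently up again.
- **Top view:** it matched the starting picture over the offcuts, screwdrivers and box. It differed only at the far right edge; I took that to be the arm's new position but did not view that picture to confirm.

No check failed. The position estimates from different cameras disagreed by up to about 1.5 cm for the red handle and less for the rest. I settled each target with a close wrist view before holding or pressing.

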